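# Sort four flanged hubs onto their own nest plates

### The job

Each of the four steel hubs in this deburring cell stands on a wrong nest plate. Rearrange them so that every hub stands upright and released in the middle of the nest plate whose outline matches its foot (round, square, two-bolt oval, three-lobed; which way it is turned does not matter), parking a hub on the black rubber pad and letting go of it there whenever you need a free place. Set the hubs down rather than dropping them, and do not tip any over.

Things in the scene. Friction and masses are not known exactly. Their poses are not given: they have to be found in the camera images.
- round_flange: Steel hub with a round foot flange, loose, about 0.45 kg, standing upright at the start on a nest plate of another outline. Foot: disc 84 mm in diameter, 12 mm thick. On it stands a round upright boss 40 mm in diameter, up to 60 mm above the underside: the place to grip, from above, at any yaw. Origin: centre of the underside; z up along the boss.
- square_flange: Steel hub with a square foot flange, loose, about 0.45 kg, standing upright at the start on a nest plate of another outline. Foot: square of 74 mm sides (sides along its x and y), 12 mm thick. On it stands a round upright boss 40 mm in diameter, up to 60 mm above the underside: the place to grip, from above, at any yaw. Origin: centre of the underside; z up along the boss.
- oval_flange: Steel hub with a two-bolt oval foot flange, loose, about 0.45 kg, standing upright at the start on a nest plate of another outline. Foot: long two-bolt shape with round ends, 104 mm long along its x, 52 mm wide in the middle, narrowing to 32 mm at the ends, 12 mm thick. On it stands a round upright boss 40 mm in diameter, up to 60 mm above the underside: the place to grip, from above, at any yaw. Origin: centre of the underside; z up along the boss.
- threelobe_flange: Steel hub with a three-lobed foot flange, loose, about 0.45 kg, standing upright at the start on a nest plate of another outline. Foot: three-lobed: a 52 mm disc with three round-ended arms 28 mm wide reaching 47 mm from the centre, one along its +x, 12 mm thick. On it stands a round upright boss 40 mm in diameter, up to 60 mm above the underside: the place to grip, from above, at any yaw. Origin: centre of the underside; z up along the boss.
- nest_round: Round nest plate of grey plastic, fixed to the table, flat, 10 mm thick, no rim; outline: disc 124 mm in diameter. The hub with the round foot belongs on it. Origin: centre of the underside, on the table; its top is 10 mm above.
- nest_square: Square nest plate of grey plastic, fixed to the table, flat, 10 mm thick, no rim; outline: square of 108 mm sides. The hub with the square foot belongs on it. Origin: centre of the underside, on the table; its top is 10 mm above.
- nest_oval: Two-bolt oval nest plate of grey plastic, fixed to the table, flat, 10 mm thick, no rim; outline: long with round ends, 148 mm along its x and 68 mm wide. The hub with the two-bolt oval foot belongs on it. Origin: centre of the underside, on the table; its top is 10 mm above.
- nest_threelobe: Three-lobed nest plate of grey plastic, fixed to the table, flat, 10 mm thick, no rim; outline: three-lobed: an 88 mm disc with three round-ended arms 48 mm wide reaching 74 mm from the centre, one along its +x. The hub with the three-lobed foot belongs on it. Origin: centre of the underside, on the table; its top is 10 mm above.
- pad: Parking pad: rectangular black rubber mat with ribs, 130 mm along its x by 100 mm, flat, 10 mm thick, fixed to the table, empty at the start. Origin: centre of the underside, on the table; its top is 10 mm above.
Not all that is in view belongs to the job. What is shaped like the nest_round but blue is not meant.

How it is judged (in metres and radians):
On the way:
1. a hub has been set down on the rubber pad and let go (((horizontal distance between round_flange and pad below 0.04 m and z of round_flange in the frame of pad between 0.006 and 0.014 m and angle between round_flange's own z axis and vertical below 0.1 rad and linear speed of round_flange below 0.03 m/s and contact force between the fingers and round_flange below 0.1 N) or (horizontal distance between square_flange and pad below 0.04 m and z of square_flange in the frame of pad between 0.006 and 0.014 m and angle between square_flange's own z axis and vertical below 0.1 rad and linear speed of square_flange below 0.03 m/s and contact force between the fingers and square_flange below 0.1 N) or (horizontal distance between oval_flange and pad below 0.04 m and z of oval_flange in the frame of pad between 0.006 and 0.014 m and angle between oval_flange's own z axis and vertical below 0.1 rad and linear speed of oval_flange below 0.03 m/s and contact force between the fingers and oval_flange below 0.1 N) or (horizontal distance between threelobe_flange and pad below 0.04 m and z of threelobe_flange in the frame of pad between 0.006 and 0.014 m and angle between threelobe_flange's own z axis and vertical below 0.1 rad and linear speed of threelobe_flange below 0.03 m/s and contact force between the fingers and threelobe_flange below 0.1 N))), for 0.2 s.
At the end, for the whole second after the job is handed in: Each hub stands flat (within 0.1 rad) and at rest on the nest plate of its own outline, its centre within 15 mm of the plate's centre, released; the rubber pad is thereby empty again (horizontal distance between round_flange and nest_round below 0.015 m and z of round_flange in the frame of nest_round between 0.006 and 0.014 m and angle between each of round_flange, square_flange, oval_flange, threelobe_flange's own z axis and vertical below 0.1 rad and linear speed of each of round_flange, square_flange, oval_flange, threelobe_flange below 0.03 m/s and contact force between the fingers and round_flange below 0.1 N and horizontal distance between square_flange and nest_square below 0.015 m and z of square_flange in the frame of nest_square between 0.006 and 0.014 m and contact force between the fingers and square_flange below 0.1 N and horizontal distance between oval_flange and nest_oval below 0.015 m and z of oval_flange in the frame of nest_oval between 0.006 and 0.014 m and contact force between the fingers and oval_flange below 0.1 N and horizontal distance between threelobe_flange and nest_threelobe below 0.015 m and z of threelobe_flange in the frame of nest_threelobe between 0.006 and 0.014 m and contact force between the fingers and threelobe_flange below 0.1 N); the robot touches nothing.
It fails at once if a hub is tipped over (more than 0.6 rad from upright) (angle between any of round_flange, square_flange, oval_flange, threelobe_flange's own z axis and vertical above 0.6 rad).
It fails at once if a hub is dropped (its underside comes down to within 15 mm of a plate's top faster than 0.7 m/s, as after a fall of 25 mm or more) ((height (world z) of round_flange below 0.025 m and linear speed of round_flange above 0.7 m/s) or (height (world z) of square_flange below 0.025 m and linear speed of square_flange above 0.7 m/s) or (height (world z) of oval_flange below 0.025 m and linear speed of oval_flange above 0.7 m/s) or (height (world z) of threelobe_flange below 0.025 m and linear speed of threelobe_flange above 0.7 m/s)).
It also fails if it takes over 128 s, if anything falls off the work surface, if the arm or the gripper's body presses on something with over 40 N, if the wrist force passes 120 N, or if a joint passes its speed limit or range.

### The arm

A 6-joint arm with a two-finger parallel gripper is mounted at the origin on the work surface. World frame = base frame: x ahead of the robot, y to its left, z up, the work surface at z = 0. Lengths are in m, angles in degrees, forces in N, time in s.
With the tool pointing down it reaches from about 0.4 to 0.825 m from the base axis. Payload 7 kg.
Tool frame: the origin (TCP) lies on the centre line of the jaws, within the pads' length; the fingertips stand 22 mm ahead of it and the grasp point (between the pads) lies 3 mm ahead of it; z points along the fingers, y is the line along which they close (so a half turn about z gives the same grasp; the last joint's range is limited). The gripper opens to 88 mm and grips with 3 to 60 N. Pads are 19 mm wide; open, the fingers measure 130 mm over their backs; the gripper's body (78 mm by 193 mm) begins 47 mm behind the grasp point.
Start: joints at [79.647, 20.546, 0.682, 0, -70.136, -16.507], TCP at [0.305, 0.602, 0.249] pointing down, gripper open.
Joint ranges: [-176.03, 176.03], [-82.01, 121.73], [-58.28, 71.71], [-173.87, 95.51], [-174.79, -0.11], [-173.66, 173.66]. Speed limits (degrees/s): [136.94, 136.94, 172.46, 180, 180, 180].

### API

Orientations are given as [roll, pitch, yaw] about the fixed x, y, z axes, in that order (R = Rz(yaw) Ry(pitch) Rx(roll)).
In Python, from plant import get_state, cams, r gives the robot as it stands.
- The arm moves only by the tool apply_moves, never from a script. Its argument "targets" is a list of rows, each an object with "dp": the shift along the world's x, y, z in m, a list of three; "yaw": the turn about the world's z in degrees. In form: [{"dp": [x, y, z], "yaw": yaw}, ...]. A call has 1 to 20 rows; each row is the pose to reach, as a shift and turn from the pose commanded when the call began; what a row does not reach only later rows make up. A row lasts 1/12 s, in which the tool goes at most 41.7 mm and 7.16 degrees, less where a joint would pass 70% of its speed; a pose out of reach is approached as far as the arm can. A call with a gripper value outside its range is refused whole. "grip" is the gripper command: -1 is fully open, 1 is shut, values between are in proportion, set as the call begins (left out, the last holds). The fingers move at their own pace and stop on an object; "squeeze" is the grip in N (left out, the last holds). Time passes only in rows, so rows that repeat a pose let the fingers close. It gives the time, the measured TCP pose, the force, the opening and the grip force at its end, in the units of the state.
- get_state(): the state, without advancing time (a new reading comes with each control period).
- cams.capture(name): name is "side" or "top"; returns a dict with "image" (420x560x3 uint8, red, green, blue), "range_z" (420x560 float32, m along the optical axis (not along the pixel's ray), 0 where there is no reading), "fx", "fy", "cx", "cy" (pixels), "R" (3x3) and "t" (3): a world point X has camera coordinates R X + t. Camera axes: x right, y down, z forward; pixel columns grow to the right and rows downward; lengths in m; the calibration is good to about 2 mm. A picture is of the moment at which its call begins.
- r.close_job(): hands the job in; it is judged then, once.
The state is a dict: "time_s": time; "joints": joint angles; "qd": joint speeds; "joint_torque": joint torques, N m; "tcp_pos": TCP position; "eef_rot": TCP orientation; "contact_force": force on the tool from outside, world axes, zero at the start; "moment": the same for the moment, N m; "gripper_width": finger opening in m; "gripper_force": force on a finger pad.
Only numpy, scipy, OpenCV 4.12 (cv2) and the standard library are available. Lean on these libraries where they do the work, as an engineer would, in place of code of your own. Each camera call takes 0.05 s, during which the arm holds its last target. There are 200 camera calls.

## Working session

There is one attempt and no reset: what is moved stays moved. The work goes in short steps, Python scripts to look and compute and a tool call to move; the robot and the scene stay as the last step left them, time stands still between calls to the robot, and variables do not carry over. Pictures are saved under pics/ and viewed, at most 14 in all, crops included, and the job is handed in when it is done.

Besides the shell and the picture viewer there is one more tool, called after ">>>" in YAML: its name, and indented under it one key for each argument. apply_moves: Moves the arm, as the interface text tells. Its arguments: {"type":"object","properties":{"targets":{"type":"array","items":{"type":"object","properties":{"dp":{"type":"array","items":{"type":"number"}},"yaw":{"type":"number"}}}},"grip":{"type":"number"},"squeeze":{"type":"number"}},"required":["targets"]}

```bash
mkdir -p pics; python3 - <<'E'
from plant import get_state, cams, r
import cv2,numpy as np,pickle
s=get_state();print(s)
d={n:cams.capture(n) for n in("top","side")}
pickle.dump(d,open('d0.pkl','wb'))
for n in d:
    cv2.imwrite(f'pics/{n}0.png',d[n]['image'][...,::-1]);print(n,d[n]['R'],d[n]['t'],d[n]['fx'],d[n]['cx'],d[n]['cy'])
E
```

```text
{'time_s': 0.0, 'joints': array([ 7.96454289e+01,  2.05912427e+01,  6.32719268e-01, -2.06325675e-02,
       -7.01347965e+01, -1.65071046e+01]), 'qd': array([ 0.06807147, -0.09002383,  0.00492469,  0.02933541, -0.10994252,
        0.07668437]), 'joint_torque': array([ 6.50367638e-04, -5.82714164e+01,  2.93042511e+01,  6.99714705e+00,
        6.67290558e-03, -1.60158006e-04]), 'tcp_pos': array([0.30480134, 0.60174972, 0.2476152 ]), 'eef_rot': array([ 1.79905015e+02, -7.92163570e-03, -2.68686961e+01]), 'contact_force': array([-0.31746151, -0.00871469,  0.12901913]), 'moment': array([ 0.01598533,  0.00233738, -0.0083738 ]), 'gripper_force': 0.0, 'gripper_width': 0.08777902356922448}
top [[ 0.0154277  -0.99969029  0.01952715]
 [-0.99727772 -0.01679294 -0.07179937]
 [ 0.07210505 -0.01836629 -0.99722793]] [-0.09119253  0.46339877  1.02791349] 412.1440402342399 277.39113995284566 209.46922484482954
side [[-0.86681022 -0.49829845  0.01840339]
 [-0.26478242  0.42869833 -0.86377544]
 [ 0.42252846 -0.75360228 -0.50354076]] [0.35425203 0.18873909 0.61740049] 391.4289298384992 272.740937279399 211.60857064014718
```

View pics/top0.png

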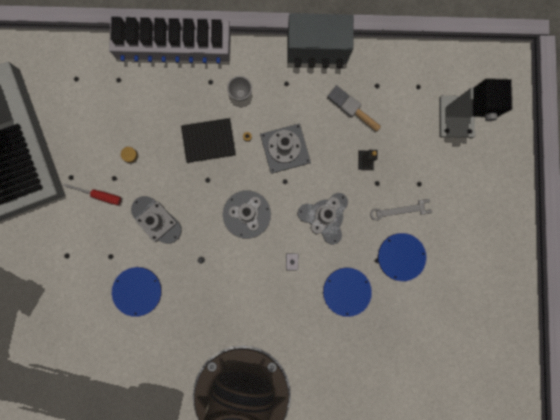

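View pics/side0.png

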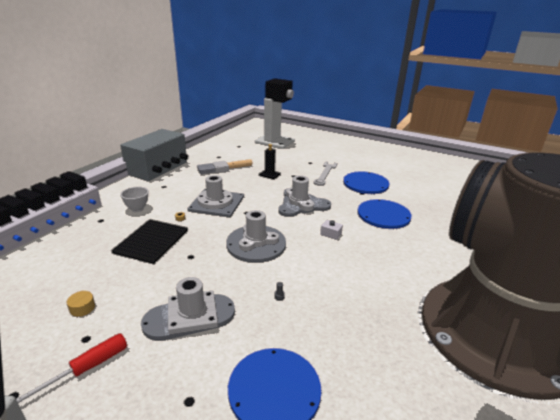

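```bash
cat > h.py <<'E'
import numpy as np,cv2
def points(d):
    z=d['range_z'].astype(float);v,u=np.indices(z.shape)
    P=np.stack([(u-d['cx'])/d['fx']*z,(v-d['cy'])/d['fy']*z,z],-1)
    return (P-d['t'])@d['R']          # world
def ray(d,u,v,h):
    D=d['R'].T@np.array([(u-d['cx'])/d['fx'],(v-d['cy'])/d['fy'],1]);C=-d['R'].T@d['t']
    return C+D*(h-C[2])/D[2]
E
python3 - <<'E'
import pickle,cv2,numpy as np
from h import *
D=pickle.load(open('d0.pkl','rb'));d=D['top'];W=points(d);z=W[...,2]
for b in range(330,340,3): pass
print('table z',[round(float(np.median(z[y:y+15,x:x+15])),4) for x,y in((190,175),(290,290),(440,170),(60,230))], 'noise',z[285:305,285:305].std())
for n,(u,v) in dict(oval=(154,220),round=(247,214),square=(285,147),three=(326,215),pad=(208,140)).items():
    w=W[v-38:v+38,u-38:u+38].reshape(-1,3)
    b=w[(w[:,2]>.058)&(w[:,2]<.085)]; 
    if len(b):print(n,'boss',b.mean(0).round(4),len(b),'ext',np.ptp(b,0).round(3))
im=d['image'][...,::-1][95:260,115:365]
cv2.imwrite('pics/c.png',cv2.resize(im,None,fx=3.2,fy=3.2,interpolation=cv2.INTER_CUBIC))
hm=np.clip(z*255/.08,0,255).astype(np.uint8)[95:260,115:365]
cv2.imwrite('pics/hm.png',cv2.resize(cv2.applyColorMap(hm,cv2.COLORMAP_JET),None,fx=3.2,fy=3.2,interpolation=cv2.INTER_NEAREST))
E
```

```text
table z [-0.0003, -0.0008, -0.0006, -0.0006] noise 0.07484786302459973
oval boss [0.4296 0.221  0.0692] 231 ext [0.036 0.039 0.017]
round boss [ 0.4547 -0.0083  0.0695] 212 ext [0.036 0.037 0.014]
square boss [ 0.6272 -0.098   0.0694] 212 ext [0.038 0.037 0.014]
three boss [ 0.453  -0.2039  0.0696] 213 ext [0.037 0.036 0.016]
```

View pics/c.png

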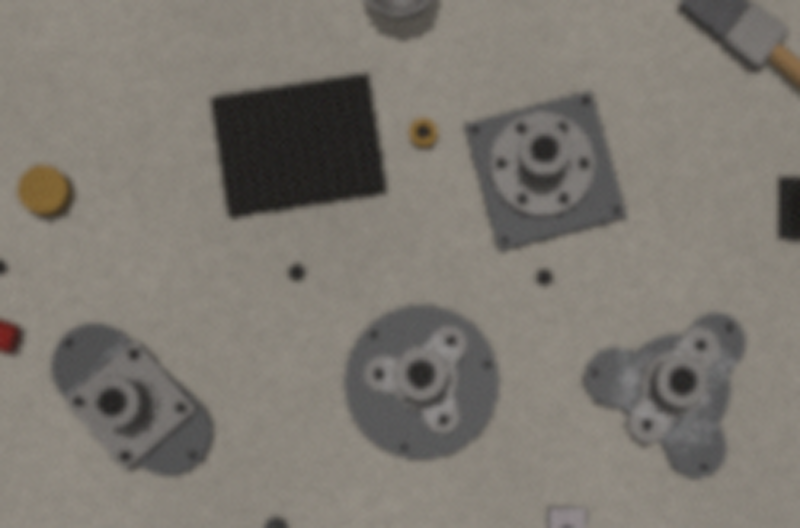

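View pics/hm.png

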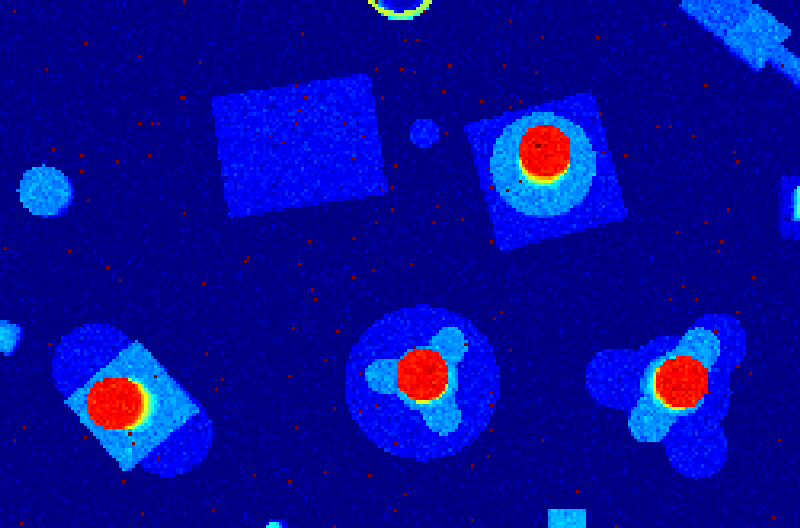

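```bash
python3 - <<'E'
import pickle,cv2,numpy as np
from h import *
d=pickle.load(open('d0.pkl','rb'))['top'];W=points(d);z=cv2.medianBlur(W[...,2].astype(np.float32),3)
for n,(u,v) in dict(oval=(154,220),round=(247,214),square=(285,147),three=(323,215),pad=(208,140)).items():
    m=np.zeros(z.shape,np.uint8);s=np.s_[v-40:v+40,u-40:u+40]
    m[s]=(z[s]>.0045)
    k,l=cv2.connectedComponents(m);c=np.argmax(np.bincount(l.ravel())[1:])+1
    pl=(l==c)&(z<.016)
    p=(np.array([ray(d,uu,vv,.01)[:2] for vv,uu in zip(*np.nonzero(pl))])*1000).astype(np.float32)
    b=W[s].reshape(-1,3);b=b[(b[:,2]>.064)&(b[:,2]<.076)]
    H=cv2.convexHull(p);M=cv2.moments(H)
    print(n,'rect',[np.round(x,1) for x in cv2.minAreaRect(p)],'circ',np.round(cv2.minEnclosingCircle(p)[0],1),round(cv2.minEnclosingCircle(p)[1],1),'hullcen',round(M['m10']/M['m00'],1),round(M['m01']/M['m00'],1),'boss',(b.mean(0)*1000).round(1) if len(b) else '')
E
```

```text
oval rect [array([433. , 225.5]), array([146.5,  74.3]), np.float64(46.3)] circ [433.6 225.1] 73.8 hullcen 433.9 224.9 boss [429.6 221.5  69.4]
round rect [array([452.7,  -5.3]), array([121.1, 120.6]), np.float64(45.9)] circ [452.6  -5.3] 61.8 hullcen 452.7 -5.2 boss [454.9  -8.3  69.6]
square rect [array([ 625.2, -101.1]), array([109.1, 108.5]), np.float64(16.0)] circ [ 624.9 -101. ] 74.1 hullcen 625.0 -101.1 boss [627.6 -97.9  69.7]
three rect [array([ 452.9, -195.7]), array([121.6, 132.3]), np.float64(79.9)] circ [ 450.9 -208.2] 73.5 hullcen 450.0 -207.6 boss [ 453.2 -204.2   69.7]
pad rect [array([642.9,  98.1]), array([101.4, 129.6]), np.float64(10.4)] circ [642.2  97.7] 78.7 hullcen 642.6 97.9 boss
```

>>> apply_moves:
  targets:
    - {"dp": [0.1246, -0.3805, -0.1]}
    - {"dp": [0.1246, -0.3805, -0.1]}
    - {"dp": [0.1246, -0.3805, -0.1]}
    - {"dp": [0.1246, -0.3805, -0.1]}
    - {"dp": [0.1246, -0.3805, -0.1]}
    - {"dp": [0.1246, -0.3805, -0.1]}
    - {"dp": [0.1246, -0.3805, -0.1]}
    - {"dp": [0.1246, -0.3805, -0.1]}
    - {"dp": [0.1246, -0.3805, -0.1]}
    - {"dp": [0.1246, -0.3805, -0.1]}
    - {"dp": [0.1246, -0.3805, -0.1]}
    - {"dp": [0.1246, -0.3805, -0.1]}
    - {"dp": [0.1246, -0.3805, -0.1]}
    - {"dp": [0.1246, -0.3805, -0.1]}
    - {"dp": [0.1246, -0.3805, -0.1]}
    - {"dp": [0.1246, -0.3805, -0.1]}
  grip: -1
  squeeze: 30

```text
$.targets[0]: bad value
```

>>> apply_moves:
  targets:
    - {"dp": [0.125, -0.38, -0.1], "yaw": 0}
    - {"dp": [0.125, -0.38, -0.1], "yaw": 0}
    - {"dp": [0.125, -0.38, -0.1], "yaw": 0}
    - {"dp": [0.125, -0.38, -0.1], "yaw": 0}
    - {"dp": [0.125, -0.38, -0.1], "yaw": 0}
    - {"dp": [0.125, -0.38, -0.1], "yaw": 0}
    - {"dp": [0.125, -0.38, -0.1], "yaw": 0}
    - {"dp": [0.125, -0.38, -0.1], "yaw": 0}
    - {"dp": [0.125, -0.38, -0.1], "yaw": 0}
    - {"dp": [0.125, -0.38, -0.1], "yaw": 0}
    - {"dp": [0.125, -0.38, -0.1], "yaw": 0}
    - {"dp": [0.125, -0.38, -0.1], "yaw": 0}
    - {"dp": [0.125, -0.38, -0.1], "yaw": 0}
    - {"dp": [0.125, -0.38, -0.1], "yaw": 0}
    - {"dp": [0.125, -0.38, -0.1], "yaw": 0}
    - {"dp": [0.125, -0.38, -0.1], "yaw": 0}
  grip: -1
  squeeze: 30

```text
time_s: 1.43
tcp_pos: [0.4298, 0.2231, 0.1487]
eef_rot: [-180.0, -0.0, -26.8]
contact_force: [-0.1, 0.7, -0.6]
gripper_width: 0.087
gripper_force: 0.0
```

>>> apply_moves:
  targets:
    - {"dp": [0, 0, -0.03], "yaw": 0}
    - {"dp": [0, 0, -0.055], "yaw": 0}
    - {"dp": [0, 0, -0.075], "yaw": 0}
    - {"dp": [0, 0, -0.088], "yaw": 0}
    - {"dp": [0, 0, -0.096], "yaw": 0}
    - {"dp": [0, 0, -0.096], "yaw": 0}
    - {"dp": [0, 0, -0.096], "yaw": 0}

```text
time_s: 2.02
tcp_pos: [0.43, 0.2226, 0.0527]
eef_rot: [180.0, -0.0, -26.8]
contact_force: [0.6, 0.2, 0.1]
gripper_width: 0.0872
gripper_force: 0.0
```

>>> apply_moves:
  targets:
    - {"dp": [0, 0, 0], "yaw": 0}
    - {"dp": [0, 0, 0], "yaw": 0}
    - {"dp": [0, 0, 0], "yaw": 0}
    - {"dp": [0, 0, 0], "yaw": 0}
    - {"dp": [0, 0, 0], "yaw": 0}
    - {"dp": [0, 0, 0], "yaw": 0}
    - {"dp": [0, 0, 0], "yaw": 0}
    - {"dp": [0, 0, 0], "yaw": 0}
    - {"dp": [0, 0, 0], "yaw": 0}
    - {"dp": [0, 0, 0], "yaw": 0}
  grip: 1
  squeeze: 30

```text
time_s: 2.85
tcp_pos: [0.4304, 0.2226, 0.0527]
eef_rot: [-180.0, -0.0, -26.8]
contact_force: [1.7, 1.4, -0.0]
gripper_width: 0.0392
gripper_force: 30.0
```

>>> apply_moves:
  targets:
    - {"dp": [0, 0, 0.02], "yaw": 0}
    - {"dp": [0, 0, 0.05], "yaw": 0}
    - {"dp": [0, 0, 0.075], "yaw": 0}
    - {"dp": [0.01, -0.006, 0.09], "yaw": 0}
    - {"dp": [0.03, -0.018, 0.09], "yaw": 0}
    - {"dp": [0.06, -0.035, 0.09], "yaw": 0}
    - {"dp": [0.09, -0.053, 0.09], "yaw": 0}
    - {"dp": [0.12, -0.07, 0.09], "yaw": 0}
    - {"dp": [0.15, -0.088, 0.09], "yaw": 0}
    - {"dp": [0.18, -0.106, 0.09], "yaw": 0}
    - {"dp": [0.2, -0.118, 0.09], "yaw": 0}
    - {"dp": [0.212, -0.1245, 0.09], "yaw": 0}
    - {"dp": [0.212, -0.1245, 0.07], "yaw": 0}
    - {"dp": [0.212, -0.1245, 0.045], "yaw": 0}
    - {"dp": [0.212, -0.1245, 0.025], "yaw": 0}
    - {"dp": [0.212, -0.1245, 0.012], "yaw": 0}
    - {"dp": [0.212, -0.1245, 0.006], "yaw": 0}
    - {"dp": [0.212, -0.1245, 0.006], "yaw": 0}

```text
time_s: 4.35
tcp_pos: [0.6402, 0.0969, 0.0559]
eef_rot: [179.8, 0.2, -26.9]
contact_force: [-0.2, 0.3, -3.9]
gripper_width: 0.0396
gripper_force: 30.0
```

```bash
python3 - <<'E'
from plant import cams
import cv2
d=cams.capture("side")
cv2.imwrite('pics/s1.png',cv2.resize(d['image'][130:330,80:360,::-1],None,fx=2.5,fy=2.5))
E
```

```text
(no output)
```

View pics/s1.png

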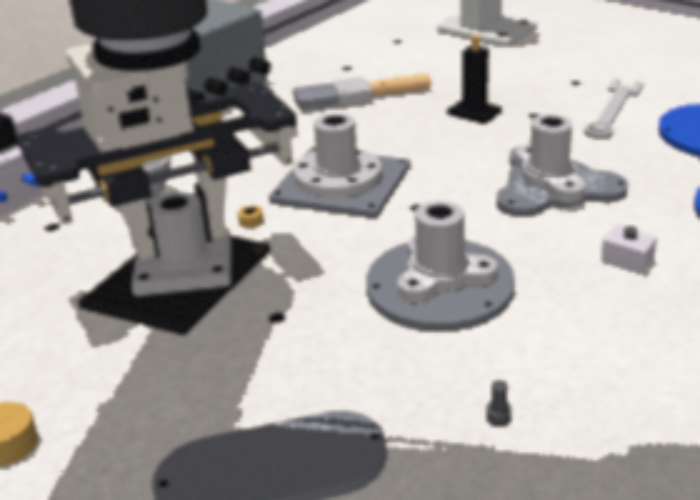

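The picture shows the square hub upright in the jaws just above the pad (crop px ~180,270), the oval nest free. Lower and release.

>>> apply_moves:
  targets:
    - {"dp": [0, 0, -0.001], "yaw": 0}
    - {"dp": [0, 0, -0.002], "yaw": 0}
    - {"dp": [0, 0, -0.003], "yaw": 0}
    - {"dp": [0, 0, -0.004], "yaw": 0}
    - {"dp": [0, 0, -0.004], "yaw": 0}
    - {"dp": [0, 0, -0.004], "yaw": 0}

```text
time_s: 4.9
tcp_pos: [0.642, 0.0977, 0.0549]
eef_rot: [-180.0, -0.0, -26.9]
contact_force: [0.4, 0.3, -3.9]
gripper_width: 0.0396
gripper_force: 30.0
```

>>> apply_moves:
  targets:
    - {"dp": [0, 0, -0.001], "yaw": 0}
    - {"dp": [0, 0, -0.0015], "yaw": 0}
    - {"dp": [0, 0, -0.002], "yaw": 0}
    - {"dp": [0, 0, -0.0025], "yaw": 0}
    - {"dp": [0, 0, -0.0025], "yaw": 0}
    - {"dp": [0, 0, -0.0025], "yaw": 0}

```text
time_s: 5.4
tcp_pos: [0.642, 0.0976, 0.0528]
eef_rot: [-180.0, -0.0, -26.8]
contact_force: [-4.7, 0.4, 5.8]
gripper_width: 0.0394
gripper_force: 30.0
```

>>> apply_moves:
  targets:
    - {"dp": [0, 0, 0], "yaw": 0}
    - {"dp": [0, 0, 0], "yaw": 0}
    - {"dp": [0, 0, 0], "yaw": 0}
    - {"dp": [0, 0, 0], "yaw": 0}
    - {"dp": [0, 0, 0], "yaw": 0}
    - {"dp": [0, 0, 0], "yaw": 0}
    - {"dp": [0, 0, 0], "yaw": 0}
    - {"dp": [0, 0, 0], "yaw": 0}
  grip: -1

```text
time_s: 6.07
tcp_pos: [0.642, 0.0976, 0.052]
eef_rot: [-180.0, -0.0, -26.9]
contact_force: [-0.4, -0.1, -0.2]
gripper_width: 0.0852
gripper_force: 0.0
```

>>> apply_moves:
  targets:
    - {"dp": [0, 0, 0.03], "yaw": 0}
    - {"dp": [0, 0, 0.06], "yaw": 0}
    - {"dp": [0, 0, 0.09], "yaw": 0}
    - {"dp": [-0.189, -0.302, 0.095], "yaw": 0}
    - {"dp": [-0.189, -0.302, 0.095], "yaw": 0}
    - {"dp": [-0.189, -0.302, 0.095], "yaw": 0}
    - {"dp": [-0.189, -0.302, 0.095], "yaw": 0}
    - {"dp": [-0.189, -0.302, 0.095], "yaw": 0}
    - {"dp": [-0.189, -0.302, 0.095], "yaw": 0}
    - {"dp": [-0.189, -0.302, 0.095], "yaw": 0}
    - {"dp": [-0.189, -0.302, 0.095], "yaw": 0}
    - {"dp": [-0.189, -0.302, 0.095], "yaw": 0}
    - {"dp": [-0.189, -0.302, 0.095], "yaw": 0}
    - {"dp": [-0.189, -0.302, 0.095], "yaw": 0}
    - {"dp": [-0.189, -0.302, 0.095], "yaw": 0}
    - {"dp": [-0.189, -0.302, 0.095], "yaw": 0}

```text
time_s: 7.4
tcp_pos: [0.4536, -0.2038, 0.1471]
eef_rot: [-180.0, -0.0, -26.8]
contact_force: [0.4, -0.3, -0.7]
gripper_width: 0.0877
gripper_force: 0.0
```

```bash
cat >> h.py <<'E'
def bosses():
    from plant import cams
    d=cams.capture("top");W=points(d)
    m=((W[...,2]>.062)&(W[...,2]<.077)).astype(np.uint8)
    n,l,st,_=cv2.connectedComponentsWithStats(m)
    for i in range(1,n):
        if 120<st[i,4]<300:
            w=W[l==i];w=w[w[:,2]>.064];print('boss',(w.mean(0)*1000).round(1),'ext',(np.ptp(w,0)*1000).round(0))
E
python3 -c "import h;h.bosses()"
```

```text
boss [ 854.8 -179.4   70.3] ext [  5. 157.  12.]
boss [640.5  95.6  69.7] ext [39. 37. 10.]
boss [627.6 -98.   69.6] ext [38. 37. 11.]
```

>>> apply_moves:
  targets:
    - {"dp": [0, 0, -0.03], "yaw": 0}
    - {"dp": [0, 0, -0.055], "yaw": 0}
    - {"dp": [0, 0, -0.075], "yaw": 0}
    - {"dp": [0, 0, -0.088], "yaw": 0}
    - {"dp": [0, 0, -0.094], "yaw": 0}
    - {"dp": [0, 0, -0.094], "yaw": 0}
    - {"dp": [0, 0, -0.094], "yaw": 0}

```text
time_s: 8.03
tcp_pos: [0.4535, -0.204, 0.0532]
eef_rot: [180.0, 0.0, -26.8]
contact_force: [1.2, -0.7, 0.8]
gripper_width: 0.0875
gripper_force: 0.0
```

>>> apply_moves:
  targets:
    - {"dp": [0, 0, 0], "yaw": 0}
    - {"dp": [0, 0, 0], "yaw": 0}
    - {"dp": [0, 0, 0], "yaw": 0}
    - {"dp": [0, 0, 0], "yaw": 0}
    - {"dp": [0, 0, 0], "yaw": 0}
    - {"dp": [0, 0, 0], "yaw": 0}
    - {"dp": [0, 0, 0], "yaw": 0}
    - {"dp": [0, 0, 0], "yaw": 0}
    - {"dp": [0, 0, 0], "yaw": 0}
    - {"dp": [0, 0, 0], "yaw": 0}
  grip: 1

```text
time_s: 8.87
tcp_pos: [0.4533, -0.2043, 0.0532]
eef_rot: [-180.0, -0.0, -26.9]
contact_force: [0.2, 1.3, 1.6]
gripper_width: 0.0392
gripper_force: 30.0
```

>>> apply_moves:
  targets:
    - {"dp": [0, 0, 0.02], "yaw": 0}
    - {"dp": [0, 0, 0.05], "yaw": 0}
    - {"dp": [0, 0, 0.08], "yaw": 0}
    - {"dp": [0, 0.01, 0.11], "yaw": 0}
    - {"dp": [-0.002, 0.03, 0.12], "yaw": 0}
    - {"dp": [-0.004, 0.065, 0.12], "yaw": 0}
    - {"dp": [-0.006, 0.1, 0.12], "yaw": 0}
    - {"dp": [-0.008, 0.135, 0.12], "yaw": 0}
    - {"dp": [-0.01, 0.17, 0.12], "yaw": 0}
    - {"dp": [-0.011, 0.205, 0.12], "yaw": 0}
    - {"dp": [-0.012, 0.24, 0.12], "yaw": 0}
    - {"dp": [-0.013, 0.275, 0.12], "yaw": 0}
    - {"dp": [-0.015, 0.31, 0.12], "yaw": 0}
    - {"dp": [-0.017, 0.345, 0.12], "yaw": 0}
    - {"dp": [-0.018, 0.38, 0.12], "yaw": 0}
    - {"dp": [-0.019, 0.41, 0.12], "yaw": 0}
    - {"dp": [-0.019, 0.425, 0.115], "yaw": 0}
    - {"dp": [-0.019, 0.43, 0.1], "yaw": 0}
    - {"dp": [-0.019, 0.43, 0.08], "yaw": 0}

```text
time_s: 10.45
tcp_pos: [0.4341, 0.2274, 0.1329]
eef_rot: [-179.9, -0.0, -26.8]
contact_force: [0.3, -0.5, -5.1]
gripper_width: 0.0396
gripper_force: 30.0
```

>>> apply_moves:
  targets:
    - {"dp": [0, 0, -0.025], "yaw": 0}
    - {"dp": [0, 0, -0.045], "yaw": 0}
    - {"dp": [0, 0, -0.06], "yaw": 0}
    - {"dp": [0, 0, -0.07], "yaw": 0}
    - {"dp": [0, 0, -0.076], "yaw": 0}
    - {"dp": [0, 0, -0.077], "yaw": 0}
    - {"dp": [0, 0, -0.078], "yaw": 0}
    - {"dp": [0, 0, -0.079], "yaw": 0}
    - {"dp": [0, 0, -0.08], "yaw": 0}
    - {"dp": [0, 0, -0.0805], "yaw": 0}
    - {"dp": [0, 0, -0.0805], "yaw": 0}

```text
time_s: 11.37
tcp_pos: [0.4343, 0.2259, 0.0532]
eef_rot: [-179.9, -0.0, -26.9]
contact_force: [-1.1, 0.3, -1.8]
gripper_width: 0.0394
gripper_force: 30.0
```

>>> apply_moves:
  targets:
    - {"dp": [0, 0, -0.0005], "yaw": 0}
    - {"dp": [0, 0, -0.0005], "yaw": 0}
    - {"dp": [0, 0, -0.0005], "yaw": 0}
    - {"dp": [0, 0, -0.0005], "yaw": 0}
    - {"dp": [0, 0, -0.0005], "yaw": 0}
    - {"dp": [0, 0, -0.0005], "yaw": 0}
    - {"dp": [0, 0, -0.0005], "yaw": 0}
    - {"dp": [0, 0, -0.0005], "yaw": 0}
  grip: -1

```text
time_s: 12.03
tcp_pos: [0.434, 0.2257, 0.0521]
eef_rot: [-180.0, -0.0, -26.9]
contact_force: [1.2, 0.5, 0.6]
gripper_width: 0.0853
gripper_force: 0.0
```

>>> apply_moves:
  targets:
    - {"dp": [0, 0, 0.03], "yaw": 0}
    - {"dp": [0, 0, 0.06], "yaw": 0}
    - {"dp": [0, 0, 0.09], "yaw": 0}
    - {"dp": [0.0205, -0.234, 0.095], "yaw": 0}
    - {"dp": [0.0205, -0.234, 0.095], "yaw": 0}
    - {"dp": [0.0205, -0.234, 0.095], "yaw": 0}
    - {"dp": [0.0205, -0.234, 0.095], "yaw": 0}
    - {"dp": [0.0205, -0.234, 0.095], "yaw": 0}
    - {"dp": [0.0205, -0.234, 0.095], "yaw": 0}
    - {"dp": [0.0205, -0.234, 0.095], "yaw": 0}
    - {"dp": [0.0205, -0.234, 0.095], "yaw": 0}
    - {"dp": [0.0205, -0.234, 0.095], "yaw": 0}

```text
time_s: 13.03
tcp_pos: [0.4545, -0.0083, 0.1471]
eef_rot: [-180.0, -0.0, -26.9]
contact_force: [-0.1, 0.1, -0.6]
gripper_width: 0.0873
gripper_force: 0.0
```

>>> apply_moves:
  targets:
    - {"dp": [0, 0, -0.03], "yaw": 0}
    - {"dp": [0, 0, -0.055], "yaw": 0}
    - {"dp": [0, 0, -0.075], "yaw": 0}
    - {"dp": [0, 0, -0.088], "yaw": 0}
    - {"dp": [0, 0, -0.0945], "yaw": 0}
    - {"dp": [0, 0, -0.0945], "yaw": 0}
    - {"dp": [0, 0, -0.0945], "yaw": 0}

```text
time_s: 13.62
tcp_pos: [0.4547, -0.0076, 0.0528]
eef_rot: [180.0, 0.0, -26.8]
contact_force: [-0.6, 0.1, 1.0]
gripper_width: 0.0876
gripper_force: 0.0
```

```bash
python3 -c "import h;h.bosses()"
```

```text
boss [ 854.7 -180.8   70.4] ext [  5. 157.  13.]
boss [640.4  95.4  69.8] ext [37. 37. 10.]
boss [627.7 -97.8  69.5] ext [38. 37. 10.]
boss [68.5 -4.7 70.6] ext [24. 96. 13.]
```

>>> apply_moves:
  targets:
    - {"dp": [0, 0, 0], "yaw": 0}
    - {"dp": [0, 0, 0], "yaw": 0}
    - {"dp": [0, 0, 0], "yaw": 0}
    - {"dp": [0, 0, 0], "yaw": 0}
    - {"dp": [0, 0, 0], "yaw": 0}
    - {"dp": [0, 0, 0], "yaw": 0}
    - {"dp": [0, 0, 0], "yaw": 0}
    - {"dp": [0, 0, 0], "yaw": 0}
    - {"dp": [0, 0, 0], "yaw": 0}
    - {"dp": [0, 0, 0], "yaw": 0}
  grip: 1

```text
time_s: 14.5
tcp_pos: [0.4549, -0.0081, 0.0527]
eef_rot: [-180.0, -0.0, -26.9]
contact_force: [1.3, 1.5, -0.8]
gripper_width: 0.0396
gripper_force: 30.0
```

>>> apply_moves:
  targets:
    - {"dp": [0, 0, 0.02], "yaw": 0}
    - {"dp": [0, 0, 0.05], "yaw": 0}
    - {"dp": [0, -0.005, 0.07], "yaw": 0}
    - {"dp": [0, -0.025, 0.08], "yaw": 0}
    - {"dp": [-0.001, -0.055, 0.08], "yaw": 0}
    - {"dp": [-0.002, -0.09, 0.08], "yaw": 0}
    - {"dp": [-0.003, -0.125, 0.08], "yaw": 0}
    - {"dp": [-0.004, -0.155, 0.08], "yaw": 0}
    - {"dp": [-0.004, -0.18, 0.08], "yaw": 0}
    - {"dp": [-0.004, -0.195, 0.075], "yaw": 0}
    - {"dp": [-0.004, -0.2, 0.06], "yaw": 0}
    - {"dp": [-0.004, -0.2, 0.04], "yaw": 0}
    - {"dp": [-0.004, -0.2, 0.022], "yaw": 0}
    - {"dp": [-0.004, -0.2, 0.01], "yaw": 0}
    - {"dp": [-0.004, -0.2, 0.004], "yaw": 0}
    - {"dp": [-0.004, -0.2, 0.003], "yaw": 0}
    - {"dp": [-0.004, -0.2, 0.002], "yaw": 0}
    - {"dp": [-0.004, -0.2, 0.001], "yaw": 0}
    - {"dp": [-0.004, -0.2, 0], "yaw": 0}
    - {"dp": [-0.004, -0.2, 0], "yaw": 0}

```text
time_s: 16.17
tcp_pos: [0.4508, -0.2083, 0.053]
eef_rot: [-180.0, -0.1, -26.9]
contact_force: [0.8, 0.1, -4.5]
gripper_width: 0.0397
gripper_force: 30.0
```

>>> apply_moves:
  targets:
    - {"dp": [0, 0, -0.0005], "yaw": 0}
    - {"dp": [0, 0, -0.001], "yaw": 0}
    - {"dp": [0, 0, -0.001], "yaw": 0}
    - {"dp": [0, 0, -0.001], "yaw": 0}

```text
time_s: 16.5
tcp_pos: [0.4509, -0.2083, 0.0526]
eef_rot: [-180.0, -0.1, -26.8]
contact_force: [-1.8, 2.1, 6.5]
gripper_width: 0.0399
gripper_force: 30.0
```

Touching; release and go to the round hub (0.6276, -0.098).

>>> apply_moves:
  targets:
    - {"dp": [0, 0, 0], "yaw": 0}
    - {"dp": [0, 0, 0], "yaw": 0}
    - {"dp": [0, 0, 0], "yaw": 0}
    - {"dp": [0, 0, 0], "yaw": 0}
    - {"dp": [0, 0, 0], "yaw": 0}
    - {"dp": [0, 0, 0], "yaw": 0}
    - {"dp": [0, 0, 0], "yaw": 0}
    - {"dp": [0, 0, 0], "yaw": 0}
  grip: -1

```text
time_s: 17.17
tcp_pos: [0.4505, -0.2084, 0.0515]
eef_rot: [180.0, 0.0, -26.9]
contact_force: [-0.5, -0.5, 0.4]
gripper_width: 0.0854
gripper_force: 0.0
```

>>> apply_moves:
  targets:
    - {"dp": [0, 0, 0.03], "yaw": 0}
    - {"dp": [0, 0, 0.06], "yaw": 0}
    - {"dp": [0, 0, 0.09], "yaw": 0}
    - {"dp": [0.177, 0.11, 0.095], "yaw": 0}
    - {"dp": [0.177, 0.11, 0.095], "yaw": 0}
    - {"dp": [0.177, 0.11, 0.095], "yaw": 0}
    - {"dp": [0.177, 0.11, 0.095], "yaw": 0}
    - {"dp": [0.177, 0.11, 0.095], "yaw": 0}
    - {"dp": [0.177, 0.11, 0.095], "yaw": 0}
    - {"dp": [0.177, 0.11, 0.095], "yaw": 0}
    - {"dp": [0.177, 0.11, 0.095], "yaw": 0}
    - {"dp": [0.177, 0.11, 0.095], "yaw": 0}

```text
time_s: 18.17
tcp_pos: [0.6265, -0.0988, 0.1463]
eef_rot: [180.0, 0.0, -26.9]
contact_force: [0.4, -0.9, -0.1]
gripper_width: 0.0876
gripper_force: 0.0
```

>>> apply_moves:
  targets:
    - {"dp": [0, 0, -0.03], "yaw": 0}
    - {"dp": [0, 0, -0.055], "yaw": 0}
    - {"dp": [0, 0, -0.075], "yaw": 0}
    - {"dp": [0, 0, -0.088], "yaw": 0}
    - {"dp": [0, 0, -0.094], "yaw": 0}
    - {"dp": [0, 0, -0.094], "yaw": 0}
    - {"dp": [0, 0, -0.094], "yaw": 0}

```text
time_s: 18.75
tcp_pos: [0.6274, -0.0989, 0.0533]
eef_rot: [-180.0, -0.0, -26.9]
contact_force: [-0.3, 0.3, -0.1]
gripper_width: 0.0878
gripper_force: 0.0
```

```bash
python3 -c "import h;h.bosses()"
```

```text
boss [695.8 582.2  70. ] ext [82. 28. 13.]
boss [ 449.8 -209.5   69.6] ext [39. 37. 11.]
```

>>> apply_moves:
  targets:
    - {"dp": [0, 0, 0], "yaw": 0}
    - {"dp": [0, 0, 0], "yaw": 0}
    - {"dp": [0, 0, 0], "yaw": 0}
    - {"dp": [0, 0, 0], "yaw": 0}
    - {"dp": [0, 0, 0], "yaw": 0}
    - {"dp": [0, 0, 0], "yaw": 0}
    - {"dp": [0, 0, 0], "yaw": 0}
    - {"dp": [0, 0, 0], "yaw": 0}
    - {"dp": [0, 0, 0], "yaw": 0}
    - {"dp": [0, 0, 0], "yaw": 0}
  grip: 1

```text
time_s: 19.63
tcp_pos: [0.6278, -0.0981, 0.0526]
eef_rot: [-180.0, -0.0, -26.9]
contact_force: [1.4, 1.9, -1.0]
gripper_width: 0.0394
gripper_force: 30.0
```

>>> apply_moves:
  targets:
    - {"dp": [0, 0, 0.02], "yaw": 0}
    - {"dp": [0, 0, 0.05], "yaw": 0}
    - {"dp": [-0.005, 0.003, 0.07], "yaw": 0}
    - {"dp": [-0.025, 0.013, 0.08], "yaw": 0}
    - {"dp": [-0.055, 0.029, 0.08], "yaw": 0}
    - {"dp": [-0.085, 0.045, 0.08], "yaw": 0}
    - {"dp": [-0.115, 0.061, 0.08], "yaw": 0}
    - {"dp": [-0.14, 0.075, 0.08], "yaw": 0}
    - {"dp": [-0.16, 0.085, 0.08], "yaw": 0}
    - {"dp": [-0.172, 0.092, 0.075], "yaw": 0}
    - {"dp": [-0.175, 0.094, 0.06], "yaw": 0}
    - {"dp": [-0.175, 0.094, 0.04], "yaw": 0}
    - {"dp": [-0.175, 0.094, 0.022], "yaw": 0}
    - {"dp": [-0.175, 0.094, 0.01], "yaw": 0}
    - {"dp": [-0.175, 0.094, 0.004], "yaw": 0}
    - {"dp": [-0.175, 0.094, 0.003], "yaw": 0}
    - {"dp": [-0.175, 0.094, 0.002], "yaw": 0}
    - {"dp": [-0.175, 0.094, 0.001], "yaw": 0}
    - {"dp": [-0.175, 0.094, 0], "yaw": 0}
    - {"dp": [-0.175, 0.094, -0.0005], "yaw": 0}

```text
time_s: 21.3
tcp_pos: [0.4528, -0.0043, 0.0525]
eef_rot: [-180.0, -0.0, -26.9]
contact_force: [-0.9, 0.2, -2.0]
gripper_width: 0.0396
gripper_force: 30.0
```

>>> apply_moves:
  targets:
    - {"dp": [0, 0, 0], "yaw": 0}
    - {"dp": [0, 0, 0], "yaw": 0}

```text
time_s: 21.47
tcp_pos: [0.4529, -0.0042, 0.0525]
eef_rot: [-180.0, -0.0, -26.9]
contact_force: [-0.5, 0.9, -2.2]
gripper_width: 0.0397
gripper_force: 30.0
```

>>> apply_moves:
  targets:
    - {"dp": [0, 0, -0.0005], "yaw": 0}
    - {"dp": [0, 0, -0.0005], "yaw": 0}
    - {"dp": [0, 0, -0.0005], "yaw": 0}
    - {"dp": [0, 0, -0.0005], "yaw": 0}
    - {"dp": [0, 0, -0.0005], "yaw": 0}
    - {"dp": [0, 0, -0.0005], "yaw": 0}
    - {"dp": [0, 0, -0.0005], "yaw": 0}
    - {"dp": [0, 0, -0.0005], "yaw": 0}
  grip: -1

```text
time_s: 22.13
tcp_pos: [0.4525, -0.0043, 0.0516]
eef_rot: [-180.0, -0.0, -26.9]
contact_force: [1.1, -0.2, 0.1]
gripper_width: 0.0853
gripper_force: 0.0
```

>>> apply_moves:
  targets:
    - {"dp": [0, 0, 0.03], "yaw": 0}
    - {"dp": [0, 0, 0.06], "yaw": 0}
    - {"dp": [0, 0, 0.09], "yaw": 0}
    - {"dp": [0.189, 0.1015, 0.095], "yaw": 0}
    - {"dp": [0.189, 0.1015, 0.095], "yaw": 0}
    - {"dp": [0.189, 0.1015, 0.095], "yaw": 0}
    - {"dp": [0.189, 0.1015, 0.095], "yaw": 0}
    - {"dp": [0.189, 0.1015, 0.095], "yaw": 0}
    - {"dp": [0.189, 0.1015, 0.095], "yaw": 0}
    - {"dp": [0.189, 0.1015, 0.095], "yaw": 0}
    - {"dp": [0.189, 0.1015, 0.095], "yaw": 0}
    - {"dp": [0.189, 0.1015, 0.095], "yaw": 0}

```text
time_s: 23.13
tcp_pos: [0.6406, 0.0967, 0.1462]
eef_rot: [180.0, 0.0, -26.9]
contact_force: [-0.4, -0.8, 1.0]
gripper_width: 0.0874
gripper_force: 0.0
```

>>> apply_moves:
  targets:
    - {"dp": [0, 0, -0.03], "yaw": 0}
    - {"dp": [0, 0, -0.055], "yaw": 0}
    - {"dp": [0, 0, -0.075], "yaw": 0}
    - {"dp": [0, 0, -0.088], "yaw": 0}
    - {"dp": [0, 0, -0.094], "yaw": 0}
    - {"dp": [0, 0, -0.094], "yaw": 0}
    - {"dp": [0, 0, -0.094], "yaw": 0}

```text
time_s: 23.72
tcp_pos: [0.6415, 0.097, 0.0534]
eef_rot: [-180.0, -0.0, -26.9]
contact_force: [0.5, -0.2, 0.9]
gripper_width: 0.0876
gripper_force: 0.0
```

>>> apply_moves:
  targets:
    - {"dp": [0, 0, 0], "yaw": 0}
    - {"dp": [0, 0, 0], "yaw": 0}
    - {"dp": [0, 0, 0], "yaw": 0}
    - {"dp": [0, 0, 0], "yaw": 0}
    - {"dp": [0, 0, 0], "yaw": 0}
    - {"dp": [0, 0, 0], "yaw": 0}
    - {"dp": [0, 0, 0], "yaw": 0}
    - {"dp": [0, 0, 0], "yaw": 0}
    - {"dp": [0, 0, 0], "yaw": 0}
    - {"dp": [0, 0, 0], "yaw": 0}
  grip: 1

```text
time_s: 24.55
tcp_pos: [0.6416, 0.0972, 0.0525]
eef_rot: [-180.0, -0.0, -26.9]
contact_force: [0.6, 0.7, 1.0]
gripper_width: 0.0396
gripper_force: 30.0
```

Now to the square nest (0.625, -0.101): shift (-0.0155, -0.197).

>>> apply_moves:
  targets:
    - {"dp": [0, 0, 0.02], "yaw": 0}
    - {"dp": [0, 0, 0.05], "yaw": 0}
    - {"dp": [0, -0.005, 0.07], "yaw": 0}
    - {"dp": [-0.002, -0.025, 0.08], "yaw": 0}
    - {"dp": [-0.004, -0.055, 0.08], "yaw": 0}
    - {"dp": [-0.007, -0.09, 0.08], "yaw": 0}
    - {"dp": [-0.01, -0.125, 0.08], "yaw": 0}
    - {"dp": [-0.012, -0.155, 0.08], "yaw": 0}
    - {"dp": [-0.014, -0.18, 0.08], "yaw": 0}
    - {"dp": [-0.015, -0.192, 0.075], "yaw": 0}
    - {"dp": [-0.0155, -0.197, 0.06], "yaw": 0}
    - {"dp": [-0.0155, -0.197, 0.04], "yaw": 0}
    - {"dp": [-0.0155, -0.197, 0.022], "yaw": 0}
    - {"dp": [-0.0155, -0.197, 0.01], "yaw": 0}
    - {"dp": [-0.0155, -0.197, 0.004], "yaw": 0}
    - {"dp": [-0.0155, -0.197, 0.003], "yaw": 0}
    - {"dp": [-0.0155, -0.197, 0.002], "yaw": 0}
    - {"dp": [-0.0155, -0.197, 0.001], "yaw": 0}
    - {"dp": [-0.0155, -0.197, 0], "yaw": 0}
    - {"dp": [-0.0155, -0.197, 0], "yaw": 0}

```text
time_s: 26.22
tcp_pos: [0.6264, -0.0997, 0.0532]
eef_rot: [-180.0, -0.1, -26.9]
contact_force: [-0.1, 0.9, -4.1]
gripper_width: 0.0398
gripper_force: 30.0
```

>>> apply_moves:
  targets:
    - {"dp": [0, 0, -0.0005], "yaw": 0}
    - {"dp": [0, 0, -0.0005], "yaw": 0}

```text
time_s: 26.38
tcp_pos: [0.6263, -0.0998, 0.0526]
eef_rot: [-180.0, -0.0, -26.9]
contact_force: [0.6, 1.0, -3.3]
gripper_width: 0.0396
gripper_force: 30.0
```

>>> apply_moves:
  targets:
    - {"dp": [0, 0, -0.0005], "yaw": 0}
    - {"dp": [0, 0, -0.001], "yaw": 0}
    - {"dp": [0, 0, -0.001], "yaw": 0}

```text
time_s: 26.63
tcp_pos: [0.6264, -0.0997, 0.0526]
eef_rot: [-180.0, -0.1, -26.8]
contact_force: [-2.7, 1.7, 7.0]
gripper_width: 0.0397
gripper_force: 30.0
```

>>> apply_moves:
  targets:
    - {"dp": [0, 0, 0], "yaw": 0}
    - {"dp": [0, 0, 0], "yaw": 0}
    - {"dp": [0, 0, 0], "yaw": 0}
    - {"dp": [0, 0, 0], "yaw": 0}
    - {"dp": [0, 0, 0], "yaw": 0}
    - {"dp": [0, 0, 0], "yaw": 0}
    - {"dp": [0, 0, 0], "yaw": 0}
    - {"dp": [0, 0, 0], "yaw": 0}
  grip: -1

```text
time_s: 27.3
tcp_pos: [0.626, -0.0999, 0.051]
eef_rot: [180.0, 0.0, -26.9]
contact_force: [0.7, -0.1, 0.6]
gripper_width: 0.0852
gripper_force: 0.0
```

>>> apply_moves:
  targets:
    - {"dp": [0, 0, 0.03], "yaw": 0}
    - {"dp": [0, 0, 0.06], "yaw": 0}
    - {"dp": [0, 0, 0.1], "yaw": 0}
    - {"dp": [0, 0, 0.13], "yaw": 0}
    - {"dp": [0, 0, 0.16], "yaw": 0}
    - {"dp": [-0.2, 0.5, 0.19], "yaw": 0}
    - {"dp": [-0.2, 0.5, 0.19], "yaw": 0}
    - {"dp": [-0.2, 0.5, 0.19], "yaw": 0}
    - {"dp": [-0.2, 0.5, 0.19], "yaw": 0}
    - {"dp": [-0.2, 0.5, 0.19], "yaw": 0}
    - {"dp": [-0.2, 0.5, 0.19], "yaw": 0}
    - {"dp": [-0.2, 0.5, 0.19], "yaw": 0}
    - {"dp": [-0.2, 0.5, 0.19], "yaw": 0}
    - {"dp": [-0.2, 0.5, 0.19], "yaw": 0}
    - {"dp": [-0.2, 0.5, 0.19], "yaw": 0}
    - {"dp": [-0.2, 0.5, 0.19], "yaw": 0}
    - {"dp": [-0.2, 0.5, 0.19], "yaw": 0}
    - {"dp": [-0.2, 0.5, 0.19], "yaw": 0}
    - {"dp": [-0.2, 0.5, 0.19], "yaw": 0}
    - {"dp": [-0.2, 0.5, 0.19], "yaw": 0}

```text
time_s: 28.97
tcp_pos: [0.4249, 0.402, 0.2408]
eef_rot: [180.0, 0.0, -26.7]
contact_force: [0.2, -0.4, -0.9]
gripper_width: 0.0874
gripper_force: 0.0
```

>>> apply_moves:
  targets:
    - {"dp": [-0.12, 0.2, 0.05], "yaw": 0}
    - {"dp": [-0.12, 0.2, 0.05], "yaw": 0}
    - {"dp": [-0.12, 0.2, 0.05], "yaw": 0}
    - {"dp": [-0.12, 0.2, 0.05], "yaw": 0}
    - {"dp": [-0.12, 0.2, 0.05], "yaw": 0}
    - {"dp": [-0.12, 0.2, 0.05], "yaw": 0}
    - {"dp": [-0.12, 0.2, 0.05], "yaw": 0}
    - {"dp": [-0.12, 0.2, 0.05], "yaw": 0}
    - {"dp": [-0.12, 0.2, 0.05], "yaw": 0}

```text
time_s: 29.72
tcp_pos: [0.3065, 0.5992, 0.2906]
eef_rot: [179.9, -0.0, -26.9]
contact_force: [0.2, -0.5, 0.3]
gripper_width: 0.0876
gripper_force: 0.0
```

```bash
python3 - <<'E'
import h,cv2
h.bosses()
from plant import cams
cv2.imwrite('pics/end.png',cv2.resize(cams.capture('top')['image'][95:260,115:365,::-1],None,fx=3,fy=3))
E
```

```text
boss [ 854.7 -179.5   70.7] ext [  4. 158.  13.]
boss [ 624.7 -101.3   69.7] ext [38. 39. 10.]
boss [452.4  -6.3  69.5] ext [36. 36. 11.]
boss [ 449.9 -209.4   69.4] ext [39. 37.  9.]
boss [433.9 223.3  69.7] ext [36. 40. 11.]
```

View pics/end.png

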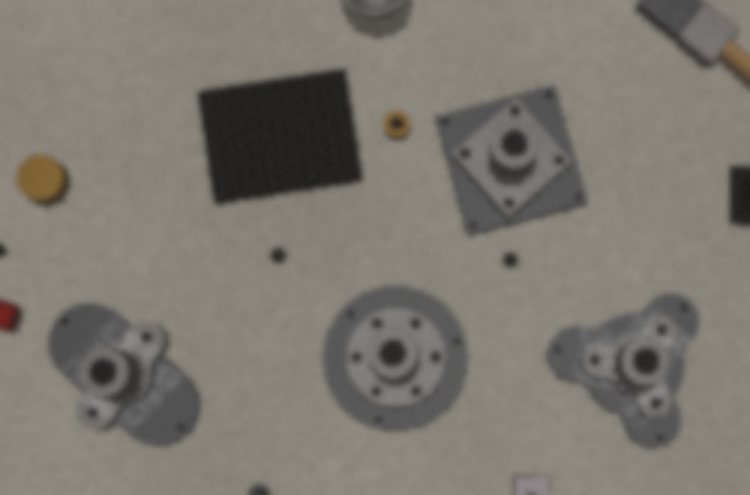

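All four hubs stand upright on their own nests (square px 513,155; round 395,357; three-lobed 640,360; oval 115,375), within 2 mm of the plate centres, and the pad is empty.

```bash
python3 -c "
from plant import r
print(r.close_job())"
```

```text
the job is handed in; nothing more can be done
None
```

The job is handed in: all four hubs stand upright and released on their matching nests, each within about 2 mm of the plate centre by the top camera, and the pad is empty again; the arm finished clear at about 30 s, but the hand-in returned no verdict.

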